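Start-of-shift test of a desk stop button

TASK

Test the sorting line's stop station on the desk: press its mushroom button down until it latches and stays down by itself with your hand off it, then twist its head clockwise to reset it and let it go, so that it springs fully back up and the head turns back to rest. Do not operate the other control box, and leave everything else on the desk where it stands.

Things in the scene. Friction and masses are not known exactly. Their poses are not given: they have to be found in the camera images.
- stop_station: Stop station: grey control box fixed to the desk, 130 mm deep (x, from -70 to +60), 130 wide (y), front 35 high, back 113 high, panel sloping 35 deg, with one black mushroom button on its upper half. Origin: on the underside; z up; the low front looks along its -x. The panel's outward normal, also the mushroom's axis, is (-0.574, 0, 0.819) in this frame.
- stop_panel (a point): Where the mushroom's axis meets the panel, at (13.0, 0, 93.1) mm in the station's frame; axes as the station's. Here stands a steel collar 28 mm across, 16 mm high, under the head; fingers may pass beside it almost to the panel. Two 5 mm high clear pilot lamps lie 80 mm away, near the panel's lower edge.
- stop_top (a point): Centre of the mushroom head's slightly domed top; moves with the head; z axis out of the panel along the axis. The head is a ribbed black disc 40 mm across and 16.5 mm thick on a 16 mm stem; its straight grippable rim lies 6.5 to 13.5 mm below this point. This point is 44.5 mm off the panel when up, 37.5 mm when latched.
- stop_press (a joint): How far the mushroom is pressed along its axis, m: 0 up, 0.009 at the bottom stop. Its spring pushes up with 1.2 N (top) to 4 N (bottom); the latch adds about 1 N on the way; 6 to 12 N is felt only at the bottom. There it latches, and rests at about 0.007 when let go; pressed less than 0.007 it springs back. It cannot be pulled up while latched.
- stop_turn (a joint): Turn of the head, rad: 0 at rest, growing clockwise seen from outside (about minus the point's z), stop at 1.0. A weak spring (under 0.04 N m) turns it back when let go. Turned past about 0.7, the latch is freed and the head springs up once the grip lets it slide; keep it turned to 0.85 or more until then. One grasp across the rim is enough.
- selector_box: The other control box: same grey sloping housing, but with a black bar-shaped selector knob and a flat round push button on it and no mushroom; not to be operated. Frame as for the stop station. The two boxes may stand either way round.
- selector (a joint): Turn of the other box's selector knob, rad; 0 at the start, to be left alone.
- flat_button (a joint): Travel of the other box's flat push button, m; 0 at the start, to be left alone.
- mug: Loose bystander: white mug with a handle, 82 mm across, 95 mm tall. Origin at the centre of its underside.
- flask: Loose bystander: steel drinking flask, 68 mm across, 200 mm tall. Origin at the centre of its underside.
- mouse: Loose bystander: black computer mouse, 105 x 60 x 34 mm, on the blue desk mat. Origin at the centre of its underside.
- stapler: Loose bystander: black stapler, 150 x 36 x 51 mm. Origin at the centre of its underside.
- carton: Loose bystander: small open cardboard box, 90 x 120 x 60 mm. Origin at the centre of its underside.
- tape: Loose bystander: roll of tape lying flat, 90 mm across, 24 mm high. Origin at the centre of its underside.
- spray: Loose bystander: green glass jar with a white cap, 52 mm across, 160 mm tall. Origin at the centre of its underside.
There are look-alikes about, which are no part of the job. What is shaped like the stop_station but turquoise or yellow is not meant.

How it is judged:
On the way, in this order (a step that is already met when the one before it is completed fails the run):
1. the mushroom is latched down and stays down with the robot off the station (value of joint stop_press above 0.005 m and contact force between each of the fingers, the arm and stop_station below 0.3 N), for 0.2 s.
2. the head is twisted clockwise by more than 0.5 rad (value of joint stop_turn above 0.5 rad), for 0.02 s.
At the end, for the whole second after the job is handed in: The mushroom stands fully up again (less than 1.5 mm pressed) and its head has turned back to within 0.2 rad of rest (value of joint stop_press below 0.0015 m and value of joint stop_turn below 0.2 rad); the robot touches nothing.
It fails at once if the other box's flat button is pressed by more than 3 mm or its selector turned by more than 0.25 rad (value of joint flat_button above 0.003 m or value of joint selector above 0.25 rad).
It fails at once if a loose thing on the desk is moved by more than 25 mm (distance of any of mug, flask, mouse, stapler, carton, tape, spray from where it was at the start of the episode above 0.025 m).
It fails at once if a loose thing on the desk is tipped by more than 0.4 rad (angle between any of mug, flask, mouse, stapler, carton, tape, spray's own z axis and vertical above 0.4 rad).
It also fails if it takes over 40 s, if anything falls off the work surface, if the arm or the gripper's body presses on something with over 40 N, if the wrist force passes 120 N, or if a joint passes its speed limit or range.

ROBOT

A 6-joint arm with a two-finger parallel gripper is mounted at the origin on the work surface. World frame = base frame: x ahead of the robot, y to its left, z up, the work surface at z = 0. Lengths are in m, angles in rad, forces in N, time in s.
With the tool pointing down it reaches from about 0.225 to 0.875 m from the base axis. Payload 3.4 kg.
Tool frame: the origin (TCP) lies on the centre line of the jaws, within the pads' length; the fingertips stand 8 mm ahead of it and the grasp point (between the pads) lies 11 mm behind it; z points along the fingers, y is the line along which they close (so a half turn about z gives the same grasp; the last joint's range is limited). The gripper opens to 85 mm and grips with 20 to 120 N. Pads are 22 mm wide; open, the fingers measure 114 mm over their backs; the gripper's body (76 mm by 85 mm) begins 54 mm behind the grasp point. The pads swing forward as they close: fully open they stand 13 mm farther back than shut.
Start: joints at [-1.46, 0.276, 1.505, -0, 1.361, -0.121], TCP at [0.132, -0.56, 0.239] pointing down, gripper open.
Joint ranges: [-2.89, 2.89], [-0.75, 2.08], [0.22, 2.7], [-1.18, 4.32], [0.11, 2.71], [-2.7, 2.7]. Speed limits (rad/s): [2.57, 2.57, 3.14, 3.14, 3.14, 3.14].

INTERFACE

Orientations are given as a rotation vector (axis times angle).
In Python, from bench import read_state, camera, get_calibration, sign_off gives the robot as it stands.
- The arm moves only by the tool send_rows, never from a script. Its argument "plan" is a list of rows, each a list of 7 numbers: the shift along the tool's x, y, z in mm, then the turn, a rotation vector about the tool's x, y, z in rad, then the closure in counts, from 0 (fully open) to 255 (shut). A call has 1 to 20 rows; each row shifts and turns the commanded pose from where the row before left it, along the tool's axes as they then stand; what a row does not reach is not made up. A row lasts 1/8 s, in which the tool goes at most 62.5 mm and 10.7 degrees, less where a joint would pass 70% of its speed; a pose out of reach is approached as far as the arm can. A call with a gripper value outside its range is refused whole. The fingers move at their own pace and stop on an object; "grip_force" is the grip in N (left out, the last holds). Time passes only in rows, so rows that do not move let the fingers close. It gives the time, the measured TCP pose, the force, the opening and the grip force at its end, in the units of the state.
- read_state(): the state, without advancing time (a new reading comes with each control period).
- camera(name): name is "scene" or "side" or "wrist"; returns (picture, depth): 480x640x3 uint8, red, green, blue; 480x640 float32, m along the optical axis (not along the pixel's ray), 0 where there is no reading.
- get_calibration(name): a dict with "camera_matrix" (3x3 intrinsics, pixels), "D" ([k1, k2, p1, p2, k3] as OpenCV has them; the pictures are not rectified), "rvec" (rotation vector, rad) and "tvec" (3), from world to camera coordinates, as OpenCV has them. Camera axes: x right, y down, z forward; pixel columns grow to the right and rows downward; lengths in m; the calibration is good to about 2 mm. A picture is of the moment at which its call begins: read the wrist's pose just before it. get_calibration takes no time and is no camera call; for the wrist camera it gives the pose at the moment of the call.
- sign_off(): hands the job in; it is judged then, once.
The state is a dict: "clock": time; "qpos": joint angles; "joint_velocities": joint speeds; "effort": joint torques, N m; "tcp_pos": TCP position; "eef_rot": TCP orientation; "contact_force": force on the tool from outside, world axes, zero at the start; "torque": the same for the moment, N m; "grip_width": opening from 0.0 (shut) to 1.0 (fully open); "gripper_force": force on a finger pad.
Only numpy, scipy, OpenCV 4.12 (cv2) and the standard library are available. Lean on these libraries where they do the work, as an engineer would, in place of code of your own. Each camera call takes 0.05 s, during which the arm holds its last target. There are 200 camera calls.

## Working session

There is one attempt and no reset: what is moved stays moved. The work goes in short steps, Python scripts to look and compute and a tool call to move; the robot and the scene stay as the last step left them, time stands still between calls to the robot, and variables do not carry over. Pictures are saved under pics/ and viewed, at most 10 in all, crops included, and the job is handed in when it is done.

Besides the shell and the picture viewer there is one more tool, called after "Emit:" as name([rows], argument=value, ...), one row to a line, values as JSON. send_rows: Moves the arm, as the interface text tells. Its arguments: {"type":"object","properties":{"plan":{"type":"array"},"grip_force":{"type":"number"}},"required":["plan"]}

```bash
mkdir -p pics; cat > h.py <<'E'
import numpy as np, cv2
from bench import *
from scipy.spatial.transform import Rotation as R
def snap(n,f):
    im,d=camera(n); cv2.imwrite(f'pics/{f}.png',im[:,:,::-1]); np.savez(f'pics/{f}.npz',d=d,im=im,**{k:np.array(v) for k,v in get_calibration(n).items()}); return im,d
def world(f,u,v,z=None):
    c=np.load(f'pics/{f}.npz'); u=np.atleast_1d(u).astype(float); v=np.atleast_1d(v).astype(float)
    n=cv2.undistortPoints(np.stack([u,v],-1)[:,None],c['camera_matrix'],c['D'])[:,0]
    Z=c['d'][v.astype(int),u.astype(int)] if z is None else z
    p=np.c_[n,np.ones(len(n))]*np.reshape(Z,(-1,1))
    return (p-c['tvec'].ravel())@cv2.Rodrigues(c['rvec'])[0]
E
python3 - <<'E'
from h import *
snap('scene','s0');snap('side','d0');print(read_state())
E
```

```text
{'clock': 0.1, 'qpos': array([-1.45999570e+00,  2.76537649e-01,  1.50604632e+00,  1.71752254e-05,
        1.36070668e+00, -1.20993810e-01]), 'joint_velocities': array([-3.35565343e-05, -2.71981520e-03, -4.90553696e-03,  1.02011700e-03,
       -1.53824037e-03, -7.88275794e-04]), 'effort': array([ 1.27390162e-03, -4.17698979e+01, -2.46405923e+01, -1.40822194e-04,
        5.70164208e-03, -2.50883421e-07]), 'tcp_pos': array([ 0.13204233, -0.55914239,  0.23850699]), 'eef_rot': array([-3.11883121e+00, -3.63085333e-01, -3.99525033e-05]), 'contact_force': array([-1.4264314 ,  0.28204649,  0.01935729]), 'torque': array([-0.02076505,  0.02225912,  0.00739383]), 'gripper_force': 0.0, 'grip_width': 0.9998946828684834}
```

View pics/s0.png

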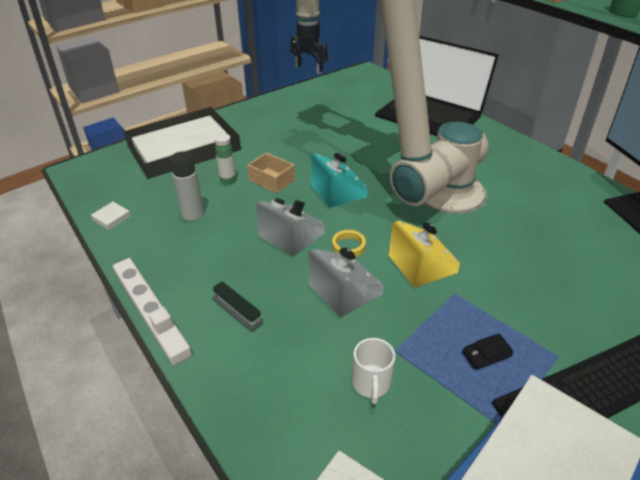

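View pics/d0.png

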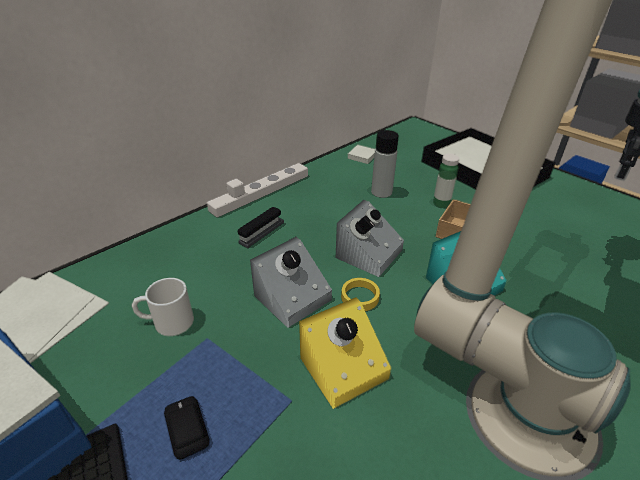

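In the side view, four things could be taken for the station: a grey box with a mushroom (290,260), a grey box with a bar knob and a flat button (367,222), a yellow mushroom box (346,328) and a turquoise box (455,265). I choose the grey one at (290,260). In the scene view it is at (347,255).

```bash
python3 - <<'E'
from h import *
im=cv2.imread('pics/d0.png')[190:340,230:430]; cv2.imwrite('pics/c0.png',cv2.resize(im,None,fx=4,fy=4,interpolation=2))
for n,pts in dict(head=[(290,259),(294,258)],lamps=[(294,300),(318,285)],panel=[(270,275),(280,300),(315,270),(300,285)],sel=[(365,225),(376,215)],yel=[(346,328)],tape=[(361,282)],flask=[(385,150)],mug=[(170,290)],stap=[(260,220)],turq=[(440,268)]).items():
    a=np.array(pts); print(n,world('d0',a[:,0],a[:,1]).round(3).tolist())
E
```

```text
head [[0.52, 0.135, 0.129], [0.519, 0.125, 0.126]]
lamps [[0.479, 0.162, 0.053], [0.482, 0.088, 0.047]]
panel [[0.542, 0.176, 0.093], [0.496, 0.187, 0.057], [0.507, 0.074, 0.068], [0.497, 0.128, 0.063]]
sel [[0.503, -0.088, 0.119], [0.521, -0.151, 0.109]]
yel [[0.302, 0.185, 0.129]]
tape [[0.44, -0.015, 0.019]]
flask [[0.675, -0.361, 0.162]]
mug [[0.684, 0.345, 0.059]]
stap [[0.773, 0.032, 0.05]]
turq [[0.317, -0.151, 0.062]]
```

View pics/c0.png

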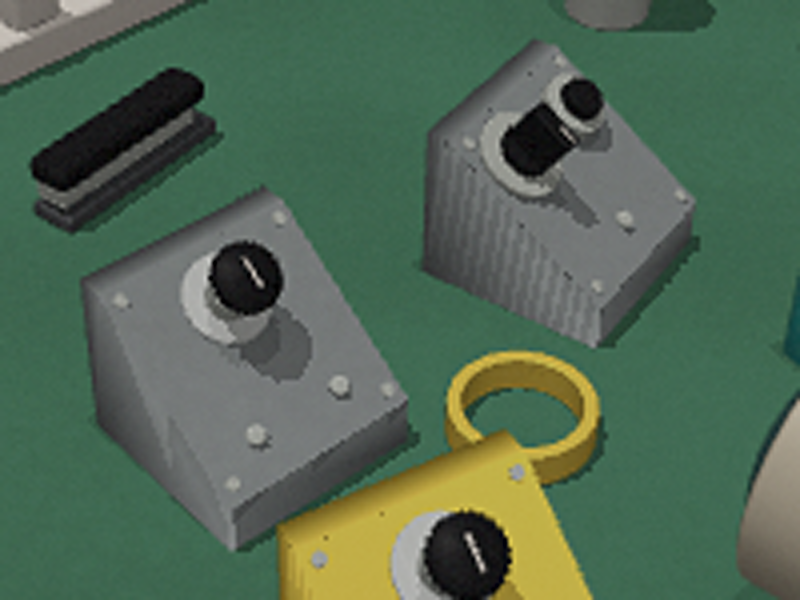

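The crop shows the grey box with a single mushroom (head at crop 246,278) and two clear lamps near its low edge. The other grey box has the bar knob and the flat button, so the choice holds. Next is fitting the panel pose and the head.

```bash
python3 - <<'E'
from h import *
poly=np.array([[255,262],[295,241],[327,290],[288,312]])
def fit(f,poly,guessc):
    m=np.zeros((480,640),np.uint8); cv2.fillPoly(m,[poly],1); v,u=np.nonzero(m); P=world(f,u,v)
    ok=(np.linalg.norm(P-guessc,axis=1)<.2); P=P[ok]
    Q=P.copy()
    for _ in range(15):
        c=np.median(Q,0); n=np.linalg.svd(Q-Q.mean(0))[2][2]; n*=np.sign(n[2]); c=Q.mean(0)
        d=(P-c)@n; Q=P[np.abs(d)<.004] if _>3 else P[np.abs(d)<.012]
    H=P[(d>.036)]
    return n,c,Q,H,d
n,c,Q,H,d=fit('d0',poly,[.5,.13,.09])
print('n',n.round(3),len(Q),'yaw of -x',np.degrees(np.arctan2(-n[1],-n[0])).round(2), 'z',np.degrees(np.arccos(n[2])))
print('head',len(H),H.mean(0).round(4),'max d',np.sort(d)[-10:].round(4))
cor=world('d0',[252,295,331,288],[261,238,291,316]);print(cor.round(4))
# station yaw via lower edge
# head silhouette circle: pixels dark
c=np.load('pics/d0.npz');g=c['im'].max(2)[245:280,270:312]
v,u=np.nonzero(g<70); P=world('d0',u+270,v+245); print(len(P)); print(np.c_[P.min(0),P.max(0),P.mean(0)].round(4), u.min()+270,u.max()+270,v.min()+245,v.max()+245)
E
```

```text
n [-0.573  0.02   0.819] 2351 yaw of -x -1.97 z 34.97747983424741
head 245 [0.5213 0.1304 0.1266] max d [0.0456 0.0457 0.0458 0.0459 0.0459 0.046  0.0466 0.0467 0.0472 0.0474]
[[0.5846 0.1905 0.115 ]
 [0.5862 0.0648 0.1119]
 [0.4606 0.0659 0.0285]
 [0.4654 0.1913 0.0343]]
261
[[0.5062 0.5936 0.5247]
 [0.089  0.1487 0.1303]
 [0.075  0.1375 0.1238]] 270 300 245 276
```

```bash
cat >> h.py <<'E'
YAW=np.radians(-1.7); Z=R.from_euler('z',YAW)
N=Z.apply([-.5736,0,.8192])
def tgt(pre=0.):
    z=-N; y=Z.apply([.8192,0,.5736]); M=np.c_[np.cross(y,z),y,z]
    return R.from_matrix(M)*R.from_rotvec([0,0,pre])
def rel(p0,R0,p1,R1,n=1):
    """equal tool-frame rows (screw) from pose 0 to 1"""
    from scipy.linalg import logm,expm
    T=lambda p,r: np.block([[r.as_matrix(),np.reshape(p,(3,1))],[np.zeros((1,3)),1]])
    D=np.linalg.inv(T(p0,R0))@T(p1,R1)
    tw=np.real(logm(D))/n; E=expm(tw)
    sh=E[:3,3]*1000; rv=R.from_matrix(E[:3,:3]).as_rotvec()
    path=[];A=T(p0,R0)
    for i in range(n): A=A@E; path.append(A[:3,3].round(3))
    return sh.round(2),rv.round(4),path
def now():
    s=read_state(); return s['tcp_pos'],R.from_rotvec(s['eef_rot'])
E
python3 - <<'E'
from h import *
p,r=now(); p=p+[0,0,.18]
top=np.array([.519,.129,.1295])
for n in(18,): 
  a=rel(p,r,top+.15*N,tgt(-.5),n); print(a[0],a[1]); print(a[2][::3])
E
```

```text
[47.28 -7.28  5.21] [-0.0358  0.0152 -0.097 ]
[array([ 0.176, -0.541,  0.413]), array([ 0.297, -0.464,  0.399]), array([ 0.391, -0.356,  0.384]), array([ 0.452, -0.228,  0.363]), array([ 0.476, -0.089,  0.333]), array([0.462, 0.048, 0.289])]
```

Emit:
send_rows([
  [0, 0, -60, 0, 0, 0, 0],
  [0, 0, -60, 0, 0, 0, 0],
  [0, 0, -60, 0, 0, 0, 0],
])

```text
clock: 0.48
tcp_pos: [0.1321, -0.5593, 0.4207]
eef_rot: [-3.12, -0.363, -0.0]
contact_force: [0.3, -0.9, -0.1]
grip_width: 0.998
gripper_force: 0.0
```

Emit:
send_rows([
  [47.3, -7.3, 5.2, -0.0358, 0.0152, -0.097, 0],
  [47.3, -7.3, 5.2, -0.0358, 0.0152, -0.097, 0],
  [47.3, -7.3, 5.2, -0.0358, 0.0152, -0.097, 0],
  [47.3, -7.3, 5.2, -0.0358, 0.0152, -0.097, 0],
  [47.3, -7.3, 5.2, -0.0358, 0.0152, -0.097, 0],
  [47.3, -7.3, 5.2, -0.0358, 0.0152, -0.097, 0],
  [47.3, -7.3, 5.2, -0.0358, 0.0152, -0.097, 0],
  [47.3, -7.3, 5.2, -0.0358, 0.0152, -0.097, 0],
  [47.3, -7.3, 5.2, -0.0358, 0.0152, -0.097, 0],
  [47.3, -7.3, 5.2, -0.0358, 0.0152, -0.097, 0],
  [47.3, -7.3, 5.2, -0.0358, 0.0152, -0.097, 0],
  [47.3, -7.3, 5.2, -0.0358, 0.0152, -0.097, 0],
  [47.3, -7.3, 5.2, -0.0358, 0.0152, -0.097, 0],
  [47.3, -7.3, 5.2, -0.0358, 0.0152, -0.097, 0],
  [47.3, -7.3, 5.2, -0.0358, 0.0152, -0.097, 0],
  [47.3, -7.3, 5.2, -0.0358, 0.0152, -0.097, 0],
  [47.3, -7.3, 5.2, -0.0358, 0.0152, -0.097, 0],
  [47.3, -7.3, 5.2, -0.0358, 0.0152, -0.097, 0],
  [0, 0, 0, 0, 0, 0, 0],
])

```text
clock: 2.85
tcp_pos: [0.4296, 0.1331, 0.2491]
eef_rot: [1.345, 2.21, 0.399]
contact_force: [-0.1, -0.5, 0.1]
grip_width: 1.003
gripper_force: 0.0
```

```bash
python3 - <<'E'
from h import *
s=read_state();print(s['clock'],s['qpos'].round(3),s['contact_force'])
p,r=now(); top=np.array([.519,.129,.1295]); print(p,rel(p,r,top+.15*N,tgt(-.5))[:2])
snap('wrist','w0')
E
```

```text
2.85 [ 0.286 -0.176  2.133 -0.306  0.626  0.007] [-0.08405081 -0.47019784  0.11874962]
[0.4295685  0.13312575 0.24905474] (array([-3.59,  3.44, -0.76]), array([-0.005 , -0.0028,  0.0066]))
```

View pics/w0.png

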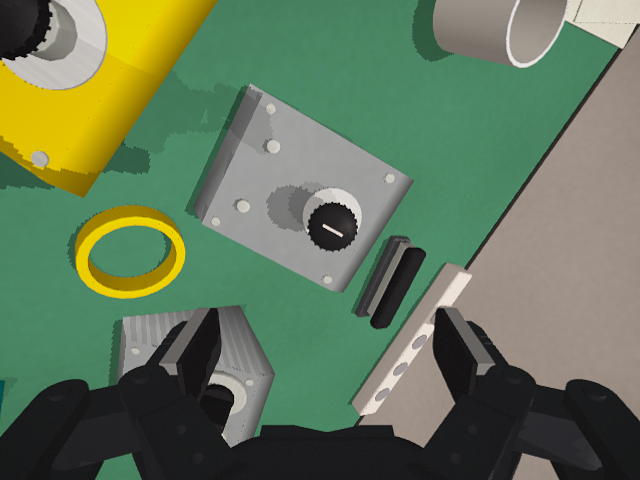

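The wrist view shows the mushroom at (332,227), with its white mark, between the jaws. The selector box (200,390) and the yellow box are both clear of it. I'll refine the head centre from this view.

```bash
python3 - <<'E'
from h import *
c=np.load('pics/w0.npz'); g=c['im'].max(2); m=np.zeros_like(g); m[190:262,295:370]=(g<60)[190:262,295:370]
n,l,s,ce=cv2.connectedComponentsWithStats(m.astype(np.uint8)); k=l[227,318] or l[215,325]; print(s[k],ce[k])
v,u=np.nonzero(l==k); P=world('w0',u,v)
pc=np.array([.013+.53,.13,.093])
d=P@N; print(np.percentile(d,[5,50,90,99]).round(4))
T=P[d>np.percentile(d,50)-.004]; x=Z.apply([.8192,0,.5736]); y=Z.apply([0,1,0])
for a in(x,y): q=T@a; print(np.percentile(q,[.5,99.5]).round(4),np.ptp(np.percentile(q,[.5,99.5])))
mid=lambda a: np.percentile(T@a,[.5,99.5]).mean()
top=mid(x)*x+mid(y)*y+np.percentile(d,95)*N; print('top',top.round(4))
# panel fit
v,u=np.mgrid[110:280:2,215:400:2]; P=world('w0',u.ravel(),v.ravel()); dd=P@N-np.percentile(d,95)
Q=P[np.abs(dd+.0445)<.006]; nn=np.linalg.svd(Q-Q.mean(0),full_matrices=False)[2][2]; nn*=np.sign(nn[2]); print(nn.round(3),len(Q),np.median(Q@N-np.percentile(d,95)))
# corners
print(world('w0',[252,410,340,203],[90,182,290,215]).round(4))
p,r=now(); print('tool-frame offset of head mm',(r.inv().apply(top-p)*1000).round(1))
E
```

```text
[ 308  202   50   49 1654] [331.44135429 226.13361548]
[-0.1978 -0.1932 -0.1913 -0.1903]
[0.4806 0.5182] 0.03760663845496909
[0.1252 0.1629] 0.03773336466181343
top [0.5227 0.1286 0.13  ]
[-0.572  0.021  0.82 ] 5007 -0.044388031774383524
[[0.4685 0.1912 0.011 ]
 [0.5936 0.187  0.1152]
 [0.587  0.0626 0.1145]
 [0.4636 0.0718 0.0301]]
tool-frame offset of head mm [ -3.6   4.7 151.3]
```

Emit:
send_rows([
  [-3.6, 4.7, 0, -0.005, -0.003, 0.007, 255],
  [0, 0, 30, 0, 0, 0, 255],
  [0, 0, 30, 0, 0, 0, 255],
  [0, 0, 30, 0, 0, 0, 255],
  [0, 0, 30, 0, 0, 0, 255],
  [0, 0, 15, 0, 0, 0, 255],
  [0, 0, 0, 0, 0, 0, 255],
  [0, 0, 0, 0, 0, 0, 255],
], grip_force=40)

```text
clock: 3.9
tcp_pos: [0.5168, 0.1266, 0.1462]
eef_rot: [1.357, 2.189, 0.408]
contact_force: [0.0, 0.4, 0.0]
grip_width: 0.001
gripper_force: 0.0
```

```bash
python3 - <<'E'
from h import *
s=read_state();p,r=now();print(s['clock'],s['qpos'].round(3),s['contact_force'].round(2),s['grip_width']); top=np.array([.5227,.1286,.13])
print((r.inv().apply(top-p)*1000).round(1),rel(p,r,top,tgt(-.5))[1])
E
```

```text
3.9 [ 0.2    0.093  2.212 -0.537  0.268  0.218] [0.   0.37 0.05] 0.0013490883057348138
[ 4.2 -3.1 16.6] [ 0.0049  0.0063 -0.0085]
```

Emit:
send_rows([
  [4, -3, 4, 0, 0, 0, 255],
  [0, 0, 0, 0, 0, 0, 255],
])

```text
clock: 4.15
tcp_pos: [0.5145, 0.1295, 0.1402]
eef_rot: [1.355, 2.191, 0.409]
contact_force: [-0.3, 0.5, -0.2]
grip_width: -0.001
gripper_force: 0.0
```

```bash
python3 - <<'E'
from h import *
s=read_state();p,r=now();print(s['clock'],s['joint_velocities'].round(4),s['contact_force'].round(2)); top=np.array([.5227,.1286,.13])
print((r.inv().apply(top-p)*1000).round(1),rel(p,r,top,tgt(-.5))[1])
snap('side','d1'); im=cv2.imread('pics/d1.png')[190:290,230:370]; cv2.imwrite('pics/c1.png',cv2.resize(im,None,fx=5,fy=5,interpolation=2))
E
```

```text
4.15 [ 0.0003 -0.0018 -0.0068  0.0113 -0.0012 -0.0098] [-0.26  0.52 -0.24]
[-0.9  0.4 13.1] [ 0.005   0.0052 -0.0065]
```

View pics/c1.png

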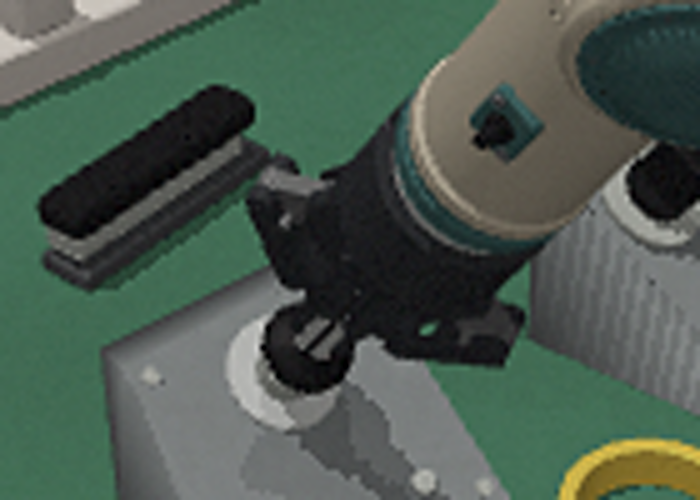

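The crop shows the shut fingertips (320,340) just over the middle of the black head. Now I press.

Emit:
send_rows([
  [0, 0, 2.5, 0, 0, 0, 255],
  [0, 0, 2.5, 0, 0, 0, 255],
  [0, 0, 2, 0, 0, 0, 255],
  [0, 0, 2, 0, 0, 0, 255],
  [0, 0, 2, 0, 0, 0, 255],
  [0, 0, 0, 0, 0, 0, 255],
  [0, 0, 0, 0, 0, 0, 255],
])

```text
clock: 5.08
tcp_pos: [0.5211, 0.1296, 0.1306]
eef_rot: [1.355, 2.191, 0.409]
contact_force: [-0.3, -0.6, 2.6]
grip_width: -0.002
gripper_force: 1.3
```

Emit:
send_rows([
  [0, 0, 1.5, 0, 0, 0, 255],
  [0, 0, 1.5, 0, 0, 0, 255],
  [0, 0, 0, 0, 0, 0, 255],
])

```text
clock: 5.45
tcp_pos: [0.5223, 0.1296, 0.129]
eef_rot: [1.354, 2.19, 0.409]
contact_force: [-8.9, -0.3, 13.7]
grip_width: -0.001
gripper_force: 8.2
```

Emit:
send_rows([
  [0, 0, -5, 0, 0, 0, 255],
  [0, 0, -20, 0, 0, 0, 255],
  [0, 0, -30, 0, 0, 0, 0],
  [0, 0, -30, 0, 0, 0, 0],
  [0, 0, -15, 0, 0, 0, 0],
  [0, 0, 0, 0, 0, 0, 0],
  [0, 0, 0, 0, 0, 0, 0],
  [0, 0, 0, 0, 0, 0, 0],
  [0, 0, 0, 0, 0, 0, 0],
])

```text
clock: 6.58
tcp_pos: [0.4648, 0.1312, 0.2087]
eef_rot: [1.356, 2.193, 0.406]
contact_force: [-0.0, -0.1, 0.7]
grip_width: 1.001
gripper_force: 0.0
```

```bash
python3 - <<'E'
from h import *
s=read_state();p,r=now();print(s['clock'],s['qpos'].round(3),s['grip_width'],s['joint_velocities'].round(4))
snap('wrist','w1')
c=np.load('pics/w1.npz'); g=c['im'].max(2)
uv=cv2.projectPoints(np.array([[.5227,.1286,.13]])-.007*N,c['rvec'],c['tvec'],c['camera_matrix'],c['D'])[0].ravel().astype(int); print(uv)
cx,cy=uv; m=np.zeros_like(g); sl=np.s_[cy-50:cy+50,cx-50:cx+50]; m[sl]=(g<60)[sl]
n,l,st,ce=cv2.connectedComponentsWithStats(m.astype(np.uint8)); k=1+np.argmax(st[1:,4]); print(st[k],ce[k])
v,u=np.nonzero(l==k); P=world('w1',u,v); d=P@N; t=np.percentile(d,95); T=P[d>np.median(d)-.004]
x=Z.apply([.8192,0,.5736]); y=Z.apply([0,1,0]); mid=lambda a: np.percentile(T@a,[.5,99.5]).mean()
top=mid(x)*x+mid(y)*y+t*N; print('top',top.round(4),[np.ptp(np.percentile(T@a,[.5,99.5])) for a in (x,y)])
v,u=np.mgrid[cy-110:cy+110:2,cx-110:cx+60:2]; Q=world('w1',u.ravel(),v.ravel()); Q=Q@N-t; print('panel dist',np.median(Q[(Q>-.06)&(Q<-.03)]))
print('tool offset mm',(r.inv().apply(top-p)*1000).round(1),rel(p,r,top,tgt(-.5))[1])
E
```

```text
6.575 [ 0.252 -0.075  2.176 -0.365  0.473  0.067] 1.0006670757823692 [ 0.0006 -0.0059 -0.0006  0.0022  0.0016 -0.0001]
[328 245]
[ 296  210   59   58 2296] [324.15374564 238.18162021]
top [0.5242 0.1296 0.1225] [np.float64(0.03809258195013698), np.float64(0.03770410390922138)]
panel dist -0.03756401963174426
tool offset mm [  0.9  -0.8 104.7] [ 0.0024  0.0043 -0.0063]
```

View pics/w1.png

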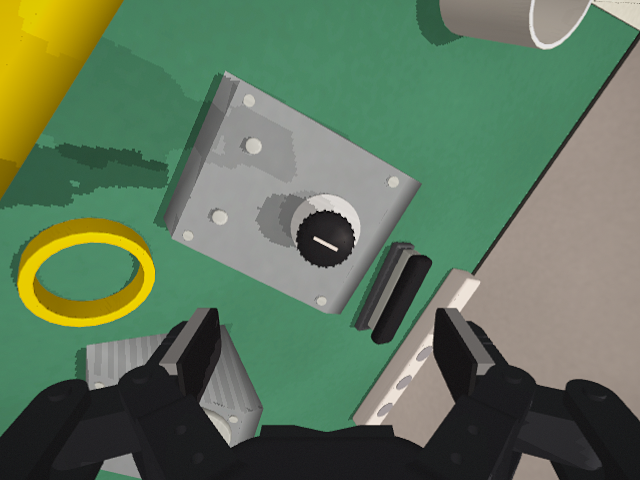

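The panel distance of 37.6 mm means the mushroom is latched. In the view the head is at (325,240), centred between the open jaws, and nothing is touching it. Next I go in for the rim.

Emit:
send_rows([
  [1, -0.8, 30, 0, 0, 0, 0],
  [0, 0, 30, 0, 0, 0, 0],
  [0, 0, 30, 0, 0, 0, 0],
  [0, 0, 20, 0, 0, 0, 0],
  [0, 0, 10, 0, 0, 0, 0],
  [0, 0, 7, 0, 0, 0, 0],
  [0, 0, 0, 0, 0, 0, 0],
  [0, 0, 0, 0, 0, 0, 0],
])

```text
clock: 7.62
tcp_pos: [0.5373, 0.1295, 0.1053]
eef_rot: [1.355, 2.192, 0.408]
contact_force: [-0.3, 0.2, 0.6]
grip_width: 1.001
gripper_force: 0.0
```

```bash
python3 - <<'E'
from h import *
s=read_state();p,r=now();print(s['clock'],s['qpos'].round(3),s['contact_force'].round(2))
top=np.array([.5242,.1296,.1225]);print((r.inv().apply(top-p)*1000).round(1),rel(p,r,top,tgt(-.5))[1])
E
```

```text
7.625 [ 0.196  0.195  2.235 -0.89   0.17   0.575] [-0.35  0.19  0.61]
[  0.   -0.8 -21.6] [ 0.004   0.0045 -0.0065]
```

Emit:
send_rows([
  [0, -0.8, 2, 0, 0, 0, 0],
  [0, 0, 0, 0, 0, 0, 130],
  [0, 0, 0, 0, 0, 0, 200],
  [0, 0, 0, 0, 0, 0, 200],
  [0, 0, 0, 0, 0, 0, 200],
  [0, 0, 0, 0, 0, 0, 200],
], grip_force=50)

```text
clock: 8.38
tcp_pos: [0.5376, 0.129, 0.1033]
eef_rot: [1.355, 2.192, 0.408]
contact_force: [-2.3, 0.6, 0.9]
grip_width: 0.442
gripper_force: 49.7
```

Emit:
send_rows([
  [0, 0, 0, 0, 0, 0.08, 200],
  [0, 0, 0, 0, 0, 0.08, 200],
  [0, 0, 0, 0, 0, 0.08, 200],
  [0, 0, 0, 0, 0, 0.08, 200],
  [0, 0, 0, 0, 0, 0.08, 200],
  [0, 0, 0, 0, 0, 0.08, 200],
  [0, 0, 0, 0, 0, 0.08, 200],
  [0, 0, 0, 0, 0, 0.08, 200],
  [0, 0, 0, 0, 0, 0.08, 200],
  [0, 0, 0, 0, 0, 0.08, 200],
  [0, 0, 0, 0, 0, 0.08, 200],
  [0, 0, 0, 0, 0, 0.08, 200],
  [0, 0, 0, 0, 0, 0, 200],
  [0, 0, 0, 0, 0, 0, 200],
])

```text
clock: 10.12
tcp_pos: [0.539, 0.1291, 0.1043]
eef_rot: [2.332, 1.39, 0.73]
contact_force: [1.9, -2.9, 5.0]
grip_width: 0.443
gripper_force: 49.8
```

```bash
python3 - <<'E'
from h import *
s=read_state();p,r=now();print(s['qpos'].round(3),s['contact_force'].round(2),r.inv().apply(s['torque']).round(3),rel(p,r,p,tgt(-.5))[1],s['gripper_force'],s['grip_width'])
snap('wrist','w2')
E
```

```text
[ 0.194  0.199  2.235 -0.92   0.165  1.562] [ 1.89 -2.91  5.04] [-0.716 -0.158 -0.102] [ 0.0083  0.0022 -0.9653] 49.76513181813061 0.4431207812765406
```

View pics/w2.png

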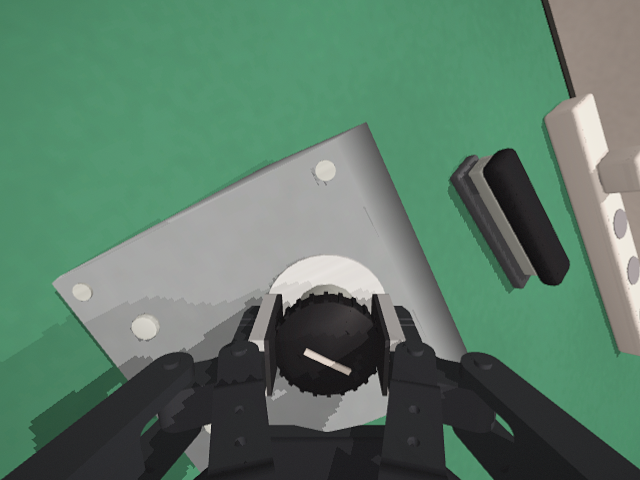

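The view shows the head at (330,345) gripped across the rim. Its white mark has kept its angle to the gripper, so the head turned with it by about 0.95 rad. Now I let it rise 7 mm while held turned, then open.

Emit:
send_rows([
  [0, 0, -2, 0, 0, 0, 200],
  [0, 0, -2, 0, 0, 0, 200],
  [0, 0, -2, 0, 0, 0, 200],
  [0, 0, -1, 0, 0, 0, 200],
  [0, 0, 0, 0, 0, 0, 200],
])

```text
clock: 10.8
tcp_pos: [0.535, 0.1293, 0.1099]
eef_rot: [2.332, 1.39, 0.731]
contact_force: [4.5, -4.3, 4.8]
grip_width: 0.445
gripper_force: 49.9
```

Emit:
send_rows([
  [0, 0, 0, 0, 0, 0, 0],
  [0, 0, 0, 0, 0, 0, 0],
  [0, 0, 0, 0, 0, 0, 0],
  [0, 0, 0, 0, 0, 0, 0],
  [0, 0, -20, 0, 0, 0, 0],
  [0, 0, -30, 0, 0, 0, 0],
  [0, 0, -30, 0, 0, 0, 0],
  [0, 0, -30, 0, 0, 0, 0],
  [0, 0, -10, 0, 0, 0, 0],
  [0, 0, 0, 0, 0, 0, 0],
  [0, 0, 0, 0, 0, 0, 0],
])

```text
clock: 12.18
tcp_pos: [0.4643, 0.1314, 0.2058]
eef_rot: [2.335, 1.39, 0.726]
contact_force: [0.4, -0.6, -0.6]
grip_width: 1.001
gripper_force: 0.0
```

```bash
python3 - <<'E'
from h import *
s=read_state();p,r=now();print(s['clock'],s['contact_force'].round(2),s['grip_width'],s['joint_velocities'].round(4))
snap('wrist','w3')
c=np.load('pics/w3.npz'); g=c['im'].max(2)
cx,cy=cv2.projectPoints(np.array([[.5227,.1286,.13]]),c['rvec'],c['tvec'],c['camera_matrix'],c['D'])[0].ravel().astype(int); print(cx,cy)
v,u=np.mgrid[cy-20:cy+20,cx-20:cx+20]; t=np.percentile(world('w3',u.ravel(),v.ravel())@N,95)
v,u=np.mgrid[cy-110:cy+110:2,cx-110:cx+60:2]; Q=world('w3',u.ravel(),v.ravel())@N-t; print('panel dist',np.median(Q[(Q>-.06)&(Q<-.03)]))
E
```

```text
12.175 [ 0.43 -0.59 -0.57] 1.000630671703348 [-0.0032  0.0081 -0.0002  0.0018  0.0019 -0.0029]
333 245
panel dist -0.04485637430576743
```

View pics/w3.png

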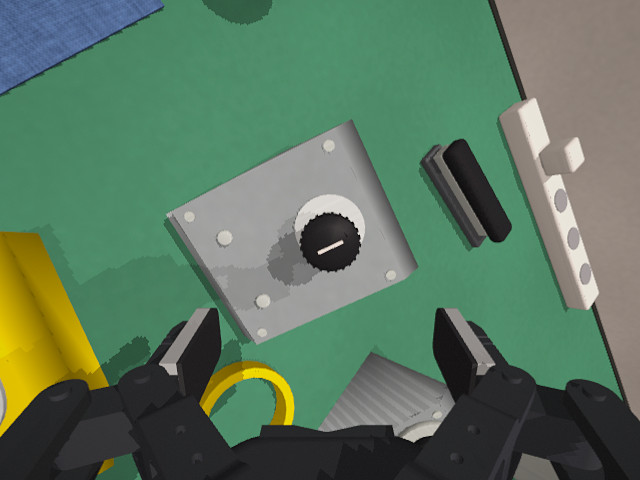

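The head at (330,242) stands 44.9 mm off the panel, so it is fully up. Its mark is parallel to the box's side edges again, as it was at the start, and the gripper is clear.

```bash
python3 -c "from bench import *; print(sign_off())"
```

```text
the job is handed in; nothing more can be done
None
```

The mushroom latched down with the hand off, was twisted clockwise about 0.95 rad and let go, and the last camera check showed it fully up with its head back at rest. I handed the job in at about 12 s; the judge's verdict was not returned.

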